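# Slide the soap carton between the tester pots onto its mat

## Task

Restock the soap display: with the fingertips, gently push the grey soap carton along the counter, long side leading, through the narrow gap between the two round tester pots, and on to the middle of the cork mat behind them, so that it lies square to the mat. Only slide it: do not pinch, lift or tip it, do not force it or the hand against the pots, which are stuck down, and leave everything else where it stands. Finish with the hand clear.

Things in the scene. Friction and masses are not known exactly. Their poses are not given: they have to be found in the camera images.
- carton_center (a point): centre of the grey soap carton, a loose closed box 52 mm (its x) by 82 mm (its y) by 28 mm high, about 0.11 kg, lying flat on the counter; the point is half-way up, 14 mm above the counter. Its x axis points roughly along the mat's x axis (within 25 degrees), so one long 82 mm side already faces the gap roughly; it stands 125 to 140 mm before the gap and up to 30 mm to either side of its middle line
- mat: flat cork display mat with a thin blue border, 100 mm (its x) by 130 mm (its y), paper-thin and flush with the counter, so that things slide over its edge freely; origin at its centre, on the counter. Its x axis is the direction in which the carton is to be pushed: it points from the gap to the mat. The middle of the gap between the pots is at x = -100 mm, y = 0 in the mat's frame (give or take 1.5 mm in y), and the pots stand to either side along the mat's y
- tester_white: round cosmetic tester pot, white with a mustard lid, 65 mm across, 29 mm high, stuck to the counter; on the mat's +y side of the gap. Origin at the centre of its underside. The clear gap between the pots is 88 to 94 mm
- tester_red: round cosmetic tester pot, cream with red bands, 63 mm across, 34 mm high, stuck to the counter; on the mat's -y side of the gap. Origin at the centre of its underside
- tan_carton: another soap carton, tan, 52 x 82 x 28 mm, loose bystander, not to be moved; origin at the centre of its underside
- twine: wooden spool of natural twine, 56 mm across, 52 mm high, loose bystander, beside the mat; origin at the centre of its underside
- jar: small glass jar of pink salts with a pale lid, 57 x 49 x 70 mm, loose bystander, on the other side of the mat; origin at the centre of its underside
- stamp: wooden rubber stamp, 30 x 40 x 69 mm, loose bystander, beside the carton's path; origin at the centre of its underside
- grey_carton: the same grey carton as a whole; origin at the centre of its underside, axes as above
Things that resemble listed ones, but are neither listed nor needed, are in the scene too. What is shaped like the grey_carton but turquoise is not meant.

How it is judged (in metres and radians):
On the way:
1. the grey carton is between the two pots, long side leading, flat on the counter (x of carton_center in the frame of mat between -0.125 and -0.075 m and y of carton_center in the frame of mat between -0.02 and 0.02 m and height (world z) of carton_center below 0.019 m and angle between the x axis of carton_center and the x axis of mat, either way round below 0.5 rad), for 0.1 s.
At the end, for the whole second after the job is handed in: The grey carton lies flat and at rest on the mat, its centre within 20 mm of the mat's centre along each of the mat's axes, and square to the mat within 15 degrees (x of carton_center in the frame of mat between -0.02 and 0.02 m and y of carton_center in the frame of mat between -0.02 and 0.02 m and angle between the x axis of carton_center and the x axis of mat, either way round below 0.26 rad and height (world z) of carton_center below 0.017 m and angle between carton_center's own z axis and vertical below 0.05 rad and linear speed of grey_carton below 0.02 m/s); the robot touches nothing.
It fails at once if the grey carton is lifted more than 6 mm or tipped (height (world z) of carton_center above 0.02 m or angle between carton_center's own z axis and vertical above 0.2 rad).
It fails at once if the grey carton is squeezed or shoved with more than 20 N (contact force between any of the fingers, the arm and grey_carton above 20 N).
It fails at once if a tester pot is pressed with more than 20 N (contact force between anything else and tester_white above 20 N or contact force between anything else and tester_red above 20 N).
It fails at once if a bystander is moved more than 15 mm (distance of any of tan_carton, twine, jar, stamp from where it was at the start of the episode above 0.015 m).
It also fails if it takes over 64 s, if anything falls off the work surface, if the arm or the gripper's body presses on something with over 40 N, if the wrist force passes 120 N, or if a joint passes its speed limit or range.

## Robot

A 6-joint arm with a two-finger parallel gripper is mounted at the origin on a cart in front of the work surface, level with it; the furniture and walls round the work are solid. World frame = base frame: x ahead of the robot, y to its left, z up, the work surface at z = 0. Lengths are in mm, angles in rad, forces in N, time in s.
With the tool pointing down it reaches from about 350 to 875 mm from the base axis. Payload 4.2 kg.
Tool frame: the origin (TCP) lies midway between the tips of the shut fingers; the grasp point (between the pads) lies 19 mm behind it (tcp_to_grasp is the distance from the TCP to the grasp point, in mm); z points along the fingers, y is the line along which they close (so a half turn about z gives the same grasp; the last joint's range is limited). The gripper opens to 85 mm and grips with 20 to 120 N. Pads are 22 mm wide; open, the fingers measure 114 mm over their backs; the gripper's body (76 mm by 85 mm) begins 54 mm behind the grasp point. The pads swing forward as they close: fully open they stand 13 mm farther back than shut.
Start: joints at [-0.975, 0.385, 0.008, 0, -1.194, -0.259], TCP at [206.558, -589.859, 231.312] pointing down, gripper open.
Joint ranges: [-3.14, 3.14], [-1.21, 2.06], [-1.07, 1.41], [-3.16, 2.05], [-2.99, -0.16], [-3.1, 3.1]. Speed limits (rad/s): [2.79, 2.79, 3.14, 3.14, 3.14, 3.14].

## Interface

Orientations are given as a unit quaternion [x, y, z, w].
In Python, from bench import read_state, get_image, job_done, tcp_to_grasp gives the robot as it stands.
- The arm moves only by the tool jog_arm, never from a script. Its argument "plan" is a list of rows, each a list of 3 entries, a list of its own where there are three numbers: the finger opening in mm, from 0 to 85.4, then the shift along the tool's x, y, z as a fraction of full scale, then the turn, a rotation vector about the tool's x, y, z as a fraction of full scale. A call has 1 to 10 rows; each row is the pose to reach, as a shift and turn from the pose commanded when the call began, along the tool's axes at that moment; what a row does not reach only later rows make up. Full scale, the value 1, is 0.1 m for a shift and 60 degrees for a turn. A row lasts 1/8 s, in which the tool goes at most 62.5 mm and 10.7 degrees, less where a joint would pass 70% of its speed; a pose out of reach is approached as far as the arm can. A call with a number of a shift or a turn outside -1 to 1 is refused whole. A call with a gripper value outside its range is refused whole. The fingers move at their own pace and stop on an object; the grip force is fixed at half the most. Time passes only in rows, so rows that repeat a pose let the fingers close. It gives the time, the measured TCP pose, the force, the opening and the grip force at its end, in the units of the state.
- read_state(): the state, without advancing time (a new reading comes with each control period).
- get_image(name): name is "scene" or "side" or "wrist"; returns a dict with "img" (420x560x3 uint8, red, green, blue), "range_z" (420x560 float32, mm along the optical axis (not along the pixel's ray), 0 where there is no reading), "intrinsics" (3x3 intrinsics, pixels), "distortion" ([k1, k2, p1, p2, k3] as OpenCV has them; the pictures are not rectified), "extrinsics" (4x4, takes a point from camera to world coordinates); the wrist camera has in their place "tool_from_camera" (4x4, takes a point from camera to tool coordinates, whose origin is the TCP and whose axes are the flange's). Camera axes: x right, y down, z forward; pixel columns grow to the right and rows downward; lengths in mm; the calibration is good to about 2 mm. A picture is of the moment at which its call begins: read the wrist's pose just before it.
- job_done(): hands the job in; it is judged then, once.
The state is a dict: "clock": time; "joints": joint angles; "joint_vel": joint speeds; "joint_efforts": joint torques, N m; "position": TCP position; "ee_rot": TCP orientation; "contact_force": force on the tool from outside, world axes, zero at the start; "wrist_torque": the same for the moment, N m; "gripper_width": finger opening in mm; "grasp_force": force on a finger pad.
Only numpy, scipy, OpenCV 4.12 (cv2) and the standard library are available. Lean on these libraries where they do the work, as an engineer would, in place of code of your own. Each camera call takes 0.05 s, during which the arm holds its last target. There are 200 camera calls.

## Working session

There is one attempt and no reset: what is moved stays moved. The work goes in short steps, Python scripts to look and compute and a tool call to move; the robot and the scene stay as the last step left them, time stands still between calls to the robot, and variables do not carry over. Pictures are saved under pics/ and viewed, at most 10 in all, crops included, and the job is handed in when it is done.

Besides the shell and the picture viewer there is one more tool, called after "Request:" as a command line: name --argument value ..., lists and objects as JSON in quotes. jog_arm: Moves the arm, as the interface text tells. Its arguments: {"type":"object","properties":{"plan":{"type":"array"}},"required":["plan"]}

```bash
mkdir -p pics; ls
python3 - <<'E'
from bench import *
import cv2,numpy as np
s=read_state(); print(s)
for n in("scene","side"):
    d=get_image(n); cv2.imwrite(f"pics/{n}0.png",d["img"][:,:,::-1]); np.savez(f"{n}0.npz",**d); print(d["extrinsics"].round(2).tolist(),d["distortion"])
E
```

```text
pics
{'clock': 0.0, 'joints': array([-9.75387003e-01,  3.85567330e-01,  6.62449840e-03, -4.97514643e-04,
       -1.19397954e+00, -2.58597705e-01]), 'joint_vel': array([ 8.60829437e-04,  3.32515673e-04,  6.22718021e-04, -1.02027086e-03,
        9.62371070e-05,  1.06010702e-03]), 'joint_efforts': array([-1.70329713e-05, -3.92285657e+01,  1.88404298e+01,  4.18599442e+00,
       -4.51949338e-03, -1.79186287e-06]), 'position': array([ 206.3761103 , -589.33106245,  230.214769  ]), 'ee_rot': array([-1.67520344e-01,  9.85868019e-01,  1.06332772e-03, -2.29798273e-04]), 'contact_force': array([-0.19763445, -0.17706056, -0.35153518]), 'wrist_torque': array([ 0.00253007,  0.07901159, -0.0361596 ]), 'grasp_force': 0.0, 'gripper_width': 85.15753617292857}
[[1.0, -0.02, 0.01, 586.11], [-0.02, -0.6, 0.8, -817.88], [-0.01, -0.8, -0.6, 689.1], [0.0, 0.0, 0.0, 1.0]] [-0.03648866  0.          0.          0.          0.        ]
[[1.0, 0.03, -0.05, 634.33], [0.06, -0.65, 0.76, -725.6], [-0.01, -0.76, -0.65, 686.76], [0.0, 0.0, 0.0, 1.0]] [-0.03364464  0.          0.          0.          0.        ]
```

View pics/scene0.png

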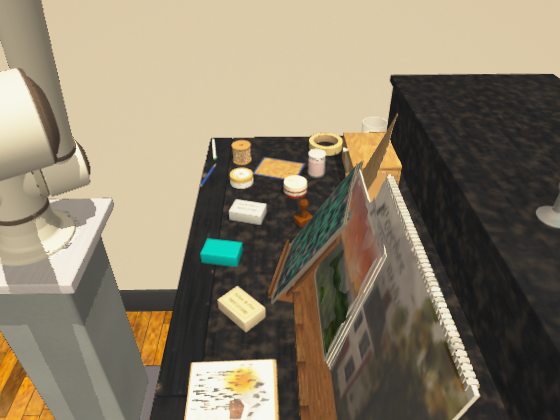

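View pics/side0.png

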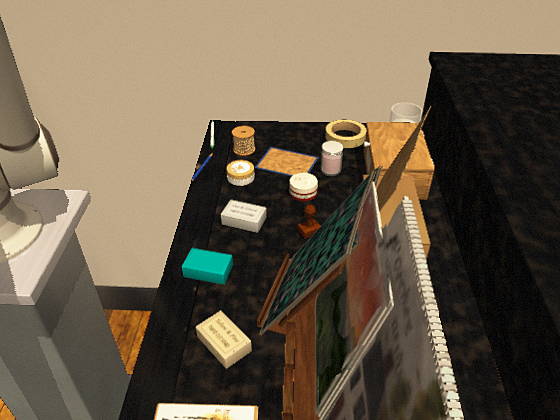

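The scene view shows the grey carton at about (248,212), the white pot (241,178), the red pot (295,186), the mat (279,168), the stamp (303,211), the spool (241,152) and the jar (317,163). The push goes away from the camera. Next I build an orthographic top-down map.

```bash
cat > h.py <<'E'
import numpy as np,cv2
def cloud(d,T=None):
    K=d["intrinsics"];z=d["range_z"];h,w=z.shape
    uv=np.stack(np.meshgrid(np.arange(w),np.arange(h)),-1).reshape(-1,1,2).astype(np.float64)
    n=cv2.undistortPoints(uv,K,d["distortion"])[:,0]
    z=z.reshape(-1);P=np.c_[n*z[:,None],z]
    T=d["extrinsics"] if T is None else T
    P=P@T[:3,:3].T+T[:3,3]; P[z==0]=np.nan
    return P.reshape(h,w,3)
E
python3 - <<'E'
from h import *
for n in("scene","side"):
    d=np.load(n+"0.npz");P=cloud(d)
    px={"scene":dict(carton=(248,210),white=(241,173),red=(295,182),mat=(279,168),stamp=(304,203),spool=(241,145),jar=(317,155)),
        "side":dict(carton=(243,213),white=(239,166),red=(303,181),mat=(288,160),stamp=(309,210),spool=(243,130),jar=(332,147))}[n]
    for k,(u,v) in px.items(): print(n,k,P[v,u].round(0))
    img=d["img"].astype(int);hsv=cv2.cvtColor(d["img"],cv2.COLOR_RGB2HSV)
    c=P[px["carton"][1],px["carton"][0]]
    m=(np.abs(P[...,2]-28)<5)&(np.hypot(P[...,0]-c[0],P[...,1]-c[1])<70)
    r=cv2.minAreaRect(P[m][:,:2].astype(np.float32));print("carton",m.sum(),r,P[m][:,2].mean())
    c=P[px["mat"][1],px["mat"][0]]
    m=(np.abs(P[...,2])<8)&(np.hypot(P[...,0]-c[0],P[...,1]-c[1])<100)&(d["img"].max(2)>75)&(hsv[...,1]>60)
    m=cv2.morphologyEx(m.astype(np.uint8),cv2.MORPH_OPEN,np.ones((3,3)))
    _,L=cv2.connectedComponents(m);m=L==L[px["mat"][1],px["mat"][0]]
    print("mat",m.sum(),cv2.minAreaRect(P[m][:,:2].astype(np.float32)),P[m][:,2].mean())
    for k,h in(("white",29),("red",34)):
        c=P[px[k][1],px[k][0]]
        m=(np.abs(P[...,2]-h)<4)&(np.hypot(P[...,0]-c[0],P[...,1]-c[1])<45)
        print(k,m.sum(),cv2.minEnclosingCircle(P[m][:,:2].astype(np.float32)),P[m].mean(0).round(1))
E
```

```text
scene carton [522.  51.  30.]
scene white [497. 218.  32.]
scene red [643. 160.  38.]
scene mat [603. 288.   3.]
scene stamp [657.  28.  65.]
scene spool [491. 350.  47.]
scene jar [707. 242.  71.]
carton 477 ((518.5722045898438, 66.10391235351562), (56.6651611328125, 83.26903533935547), 73.1971664428711) 28.857083861954745
mat 657 ((601.9400634765625, 292.5069580078125), (104.84178161621094, 121.51598358154297), 67.30760192871094) 2.3495161384096446
white 242 ((496.5736083984375, 220.29248046875), 33.93718719482422) [495.9 214.7  30.3]
red 258 ((638.5184326171875, 168.2032012939453), 34.239925384521484) [642.2 164.6  35.2]
side carton [520.  52.  30.]
side white [492. 222.  29.]
side red [641. 165.  33.]
side mat [604. 296.  -0.]
side stamp [654.  27.  65.]
side spool [489. 353.  48.]
side jar [705. 249.  70.]
carton 697 ((518.8432006835938, 61.60557556152344), (56.526859283447266, 83.44976043701172), 73.80809783935547) 27.576557510910643
mat 1053 ((601.1696166992188, 285.2302551269531), (103.24356079101562, 128.3772735595703), 71.61767578125) 0.4243937360070705
white 375 ((494.5763244628906, 216.7633514404297), 33.80885696411133) [495.8 213.1  28.8]
red 401 ((641.2180786132812, 164.07687377929688), 33.73782730102539) [641.9 161.6  34. ]
```

Run:
```python
from h import *
d=np.load("side0.npz");P=cloud(d);hsv=cv2.cvtColor(d["img"],cv2.COLOR_RGB2HSV)
m=(hsv[...,0]>80)&(hsv[...,0]<95)&(hsv[...,1]>150)&(P[...,2]>22)&(P[...,2]<34)
print("turq",cv2.minAreaRect(P[m][:,:2].astype(np.float32)))
m=(np.abs(P[...,2]-40)<30)&(np.hypot(P[...,0]-655,P[...,1]-28)<45)&(P[...,2]>8)
print("stamp",P[m].min(0),P[m].max(0))
H=np.zeros((30,20))
Q=P.reshape(-1,3);Q=Q[~np.isnan(Q[:,0])]
for q in Q:
    i=int((q[1]+650)//40);j=int((q[0]-100)//40)
    if 0<=i<30 and 0<=j<20:H[i,j]=max(H[i,j],q[2])
print("cols x",list(range(100,900,40)))
for i in range(26):print(-650+40*i,H[i].astype(int))
# start and goal in tool axes
a=np.array([-.1675,.9859]);tx=np.array([-.944,-.330]);ty=np.array([-.330,.944])
g=np.array([497.,0]);D=g-[206.4,-589.3];print(D@tx,D@ty)
```

```text
turq ((687.4478759765625, -175.0929718017578), (530.83056640625, 381.3729553222656), 0.10058610886335373)
stamp [633.26765295  11.16045957  10.12172425] [677.82778024  52.85452209  69.92674787]
cols x [100, 140, 180, 220, 260, 300, 340, 380, 420, 460, 500, 540, 580, 620, 660, 700, 740, 780, 820, 860]
-650 [0 0 0 0 0 0 0 0 0 0 0 0 0 0 0 0 0 0 0 0]
-610 [0 0 0 0 0 0 0 0 0 0 0 0 0 0 0 0 0 0 0 0]
-570 [  0   0   0   0   0   0   0   0   0   0   0   0   0   0   0   0 333   0
   0   0]
-530 [  0   0   0   0   0   0   0   0   0   0   0   0   0   0   0 277 334   0
   0   0]
-490 [  0   0   0   0   0   0   0   0   0   0   0   0   0   0   0 278 334   0
   0   0]
-450 [  0   0   0   0   0   0   0   0   0   0   0   0   0   0 122 285 334   0
   0   0]
-410 [  0   0   0   0   0   0   0   3   8   8   7   8  34  38 150 292 333   0
   0   0]
-370 [  0   0   0   0   0   0   0   4   7   7   7   7  42  45 156 293 333   0
   0   2]
-330 [  0   0   0   0   0   0   0   3   3   4  29   3  41  44 154 292 332   0
   0   3]
-290 [  0   0   0   0   0   0   0   3   4  31  32  32  43 165 234 291 331   0
   0   3]

[... 584 characters left out ...]
69  64   0 144 250
 267   1]
30 [229 303   0   0   0   0   0   3   2  30  30  30   2  69  67   0   0 211
 267   1]
70 [222 213   0   0   0   0   0   2   2  30  30  30   2   1   2   0 102 168
 265 265]
110 [ 2  2  0  0  0  0  0  3  3  2  2  2 35 36 35  3  0 86 82 86]
150 [ 1  0  0  0  0  0  0  3  2 30 31  3 36 37 35  3  2 87 86 88]
190 [ 0  0  0  0  0  0  0  8  2 31 32  3  2 34 69 71  4 87 87 88]
230 [ 0  0  0  0  0  0  0  8  2 31 30  4  3  3 72 72 87 87 87 88]
270 [ 0  0  0  0  0  0  0  7  3 54  2  3  3  3 70 70  3 88 87 88]
310 [ 0  0  0  0  0  0  0 10  2 54 54  4  3  3  2  2  2 87 87 88]
350 [ 0  0  0  0  0  0  0 10  2 54 53  2  4  3  3 28 27 26 91 92]
-468.79540000000003 460.4011999999999
```

Request:
jog_arm --plan '[[40, [-0.3, 0.3, 0], [0, 0, 0]], [40, [-0.6, 0.6, 0], [0, 0, 0]], [40, [-0.94, 0.92, 0], [0, 0, 0]], [40, [-0.94, 0.92, 0], [0, 0, 0]]]'

```text
clock: 0.6
position: [265.7, -469.7, 231.4]
ee_rot: [-0.169, 0.986, 0.0, 0.0]
contact_force: [-0.1, -0.3, 0.4]
gripper_width: 40.0
grasp_force: 0.0
```

Request:
jog_arm --plan '[[40, [-0.3, 0.3, 0], [0, 0, 0]], [40, [-0.6, 0.6, 0], [0, 0, 0]], [40, [-0.94, 0.92, 0], [0, 0, 0]], [40, [-0.94, 0.92, 0], [0, 0, 0]]]'

```text
clock: 1.1
position: [324.0, -352.7, 231.3]
ee_rot: [-0.169, 0.986, 0.0, 0.0]
contact_force: [-0.2, -1.0, 1.1]
gripper_width: 40.1
grasp_force: 0.0
```

Request:
jog_arm --plan '[[40, [-0.3, 0.3, 0], [0, 0, 0]], [40, [-0.6, 0.6, 0], [0, 0, 0]], [40, [-0.94, 0.92, 0], [0, 0, 0]], [40, [-0.94, 0.92, 0], [0, 0, 0]]]'

```text
clock: 1.6
position: [382.5, -235.4, 231.3]
ee_rot: [-0.169, 0.986, -0.0, 0.0]
contact_force: [-0.5, -1.2, -0.4]
gripper_width: 40.0
grasp_force: 0.0
```

Request:
jog_arm --plan '[[40, [-0.3, 0.3, 0], [0, 0, 0]], [40, [-0.6, 0.6, 0], [0, 0, 0]], [40, [-0.94, 0.92, 0], [0, 0, 0]], [40, [-0.94, 0.92, 0], [0, 0, 0]]]'

```text
clock: 2.1
position: [441.0, -117.8, 231.1]
ee_rot: [-0.169, 0.986, -0.0, -0.0]
contact_force: [-0.4, 0.1, 0.8]
gripper_width: 40.3
grasp_force: 0.0
```

Request:
jog_arm --plan '[[40, [-0.3, 0.3, 0], [0, 0, -0.17]], [40, [-0.6, 0.6, 0], [0, 0, -0.34]], [40, [-0.94, 0.92, 0], [0, 0, -0.51]], [40, [-0.94, 0.92, 0], [0, 0, -0.68]], [40, [-0.94, 0.92, 0], [0, 0, -0.857]], [40, [-0.94, 0.92, 0], [0, 0, -0.857]], [40, [-0.94, 0.92, 0], [0, 0, -0.857]]]'

```text
clock: 2.98
position: [498.1, -1.6, 231.2]
ee_rot: [-0.577, 0.817, 0.0, -0.0]
contact_force: [-1.4, 0.5, 0.2]
gripper_width: 40.2
grasp_force: 0.0
```

```bash
cat >> h.py <<'E'
from scipy.spatial.transform import Rotation as R
def wrist(name):
    from bench import read_state,get_image
    s=read_state();d=get_image("wrist")
    T=np.eye(4);T[:3,:3]=R.from_quat(s["ee_rot"]).as_matrix();T[:3,3]=s["position"]
    cv2.imwrite(f"pics/{name}.png",d["img"][:,:,::-1])
    return s,d,cloud(d,T@d["tool_from_camera"])
def box(P,c,z=28,r=60):
    m=(np.abs(P[...,2]-z)<5)&(np.hypot(P[...,0]-c[0],P[...,1]-c[1])<r)
    return m.sum(),cv2.minAreaRect(P[m][:,:2].astype(np.float32)),P[m][:,2].mean()
E
python3 - <<'E'
from h import *
s,d,P=wrist("w0");np.savez("w0.npz",P=P,img=d["img"]);print(d["tool_from_camera"].round(2).tolist())
print(s["position"],s["ee_rot"]); print(np.nanmin(P.reshape(-1,3),0),np.nanmax(P.reshape(-1,3),0))
print(box(P,(519,62)))
for c,h in(((496,216),29),((641,163),34)):
    m=(np.abs(P[...,2]-h)<4)&(np.hypot(P[...,0]-c[0],P[...,1]-c[1])<45)
    if m.sum()>10: print(m.sum(),cv2.minEnclosingCircle(P[m][:,:2].astype(np.float32)))
E
```

```text
[[-0.0, -0.95, -0.3, 77.77], [1.0, -0.0, -0.0, 0.29], [0.0, -0.3, 0.95, -141.45], [0.0, 0.0, 0.0, 1.0]]
[498.11028821  -1.56004399 231.18145107] [-5.76910331e-01  8.16807461e-01  2.72149702e-05 -2.03408342e-04]
[-554.3798796  -398.68208335 -913.95231292] [823.38340917 545.84531286 331.38448435]
(np.int64(2371), ((519.1798706054688, 64.37471008300781), (53.0350456237793, 81.89347076416016), 73.7322769165039), np.float64(26.730563276810937))
413 ((508.11614990234375, 217.7357177734375), 29.418136596679688)
269 ((629.03515625, 175.371337890625), 25.059783935546875)
```

View pics/w0.png

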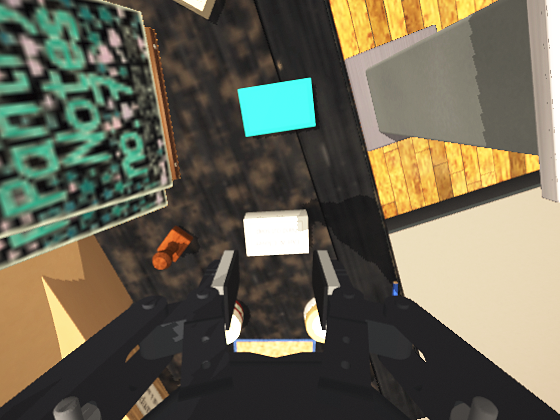

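The wrist view shows the carton at (277,232), the pots half hidden behind the fingers at (232,320) and (315,320), the mat's near border at (275,345), and the turquoise box at (278,107), well behind. I'll check the gap's lateral centre in the same cloud.

Run:
```python
from h import *
from scipy.optimize import least_squares
z=np.load("w0.npz");th=np.radians(70.7);ex=np.array([np.cos(th),np.sin(th)]);ey=np.array([-ex[1],ex[0]])
M=np.array([601.5,285.]);side=np.load("side0.npz")
for n,P,img in(("wrist",z["P"],z["img"]),("side",cloud(side),side["img"])):
    q=(P[...,:2]-M);X=q@ex;Y=q@ey
    for k,s,h,r in(("white",1,29,32.5),("red",-1,34,31.5)):
        m=(P[...,2]>h-6)&(P[...,2]<h+3)&(abs(X+100)<40)&(s*Y>35)&(s*Y<112)
        hull=cv2.convexHull(np.c_[X[m],Y[m]].astype(np.float32))[:,0]
        print(n,k,m.sum(),"inner",np.percentile(s*Y[m],[0.5,2]).round(1),"x of inner",np.median(X[m][s*Y[m]<np.percentile(s*Y[m],3)]).round(1),"outer",(s*Y[m]).max().round(1),X[m].min().round(1),X[m].max().round(1))
    b=(abs(P[...,2])<6)&(img[...,2]>img[...,0]+40)&(abs(X)<70)&(abs(Y)<85)
    if b.sum()>30:
        r=cv2.minAreaRect(P[b][:,:2].astype(np.float32));print(n,"border",b.sum(),r,"X",np.percentile(X[b],[2,98]).round(1),"Y",np.percentile(Y[b],[2,98]).round(1))
    c=np.array(box(P,(519,63))[1][0]);print("carton mat",(c-M)@ex,(c-M)@ey)
```

```text
wrist white 428 inner [46.4 46.6] x of inner -101.2 outer 74.3 -123.9 -65.6
wrist red 280 inner [47.5 47.6] x of inner -101.1 outer 68.2 -118.8 -69.9
wrist border 1171 ((589.8473510742188, 251.95248413085938), (43.9232177734375, 130.5465545654297), 80.03032684326172) X [-47.4 -16.6] Y [-61.6  62.2]
carton mat -235.43434614189053 4.77398274291973
side white 395 inner [46.1 47.4] x of inner -101.0 outer 108.9 -133.4 -67.3
side red 418 inner [49.  51.4] x of inner -99.2 outer 109.5 -133.6 -67.6
side border 698 ((599.98095703125, 287.7099609375), (109.44391632080078, 132.09744262695312), 71.79692840576172) X [-48.1  49.7] Y [-61.5  65.4]
carton mat -238.15913219310278 4.1764933208451795
```

Request:
jog_arm --plan '[[40, [0, 0, 0.5], [0, 0, 0]], [40, [0, 0.015, 1], [0, 0, 0]], [40, [0, 0.015, 1], [0, 0, 0]]]'

```text
clock: 3.4
position: [494.0, -1.0, 128.4]
ee_rot: [-0.578, 0.816, 0.001, -0.004]
contact_force: [-0.0, 0.1, 0.7]
gripper_width: 40.1
grasp_force: 0.0
```

Request:
jog_arm --plan '[[40, [0, 0, 0.4], [0, 0, 0]], [40, [0, 0, 0.7], [0, 0, 0]], [40, [0, 0, 0.95], [0, 0, 0]], [40, [0, 0, 0.95], [0, 0, 0]]]'

```text
clock: 3.9
position: [497.4, 0.0, 36.8]
ee_rot: [-0.579, 0.816, -0.0, -0.0]
contact_force: [-0.2, -0.3, 0.0]
gripper_width: 40.1
grasp_force: 0.0
```

Request:
jog_arm --plan '[[40, [0, 0, 0.1], [0, 0, 0]], [40, [0, 0, 0.2], [0, 0, 0]], [40, [0, 0, 0.28], [0, 0, 0]], [40, [0, 0, 0.28], [0, 0, 0]]]'

```text
clock: 4.4
position: [496.3, -0.0, 7.7]
ee_rot: [-0.579, 0.816, 0.0, -0.001]
contact_force: [-0.5, -0.2, 0.7]
gripper_width: 40.2
grasp_force: 0.0
```

Request:
jog_arm --plan '[[40, [-0.08, 0, 0], [0, 0, 0]], [40, [-0.16, 0, 0], [0, 0, 0]], [40, [-0.2, 0, 0], [0, 0, 0]], [40, [-0.24, 0, 0], [0, 0, 0]], [40, [-0.28, 0, 0], [0, 0, 0]], [40, [-0.32, 0, 0], [0, 0, 0]], [40, [-0.36, 0, 0], [0, 0, 0]], [40, [-0.4, 0, 0], [0, 0, 0]], [40, [-0.44, 0, 0], [0, 0, 0]], [40, [-0.44, 0, 0], [0, 0, 0]]]'

```text
clock: 5.65
position: [511.7, 42.1, 8.3]
ee_rot: [-0.579, 0.815, -0.0, 0.0]
contact_force: [0.5, -0.4, 0.5]
gripper_width: 40.1
grasp_force: 0.0
```

```bash
cat >> h.py <<'E'
th=np.radians(70.7);ex=np.array([np.cos(th),np.sin(th)]);ey=np.array([-ex[1],ex[0]]);M=np.array([601.5,285.])
def report(name,carton):
    from bench import get_image
    s,d,P=wrist(name);t=s["position"][:2]-M
    print("tcp",(t@ex).round(1),(t@ey).round(1),s["position"][2])
    c=M+carton[0]*ex+carton[1]*ey
    for n,Q in(("wrist",P),("side",cloud(get_image("side")))):
        h=d["img"] if n=="wrist" else None
        k,r,zz=box(Q,c,29,52);q=np.array(r[0])-M;print(n,k,"carton",(q@ex).round(1),(q@ey).round(1),r[1],r[2]-70.7,zz)
E
python3 -c "
from h import *
report('w1',(-220,4))"
```

```text
tcp -259.0 4.5 8.34315582075196
wrist 5053 carton -241.4 5.1 (53.124717712402344, 51.36363220214844) -1.130061340332034 27.123707637089815
side 279 carton -231.6 -0.7 (63.39884567260742, 82.6834716796875) 7.069950866699216 27.62704138649634
```

View pics/w1.png

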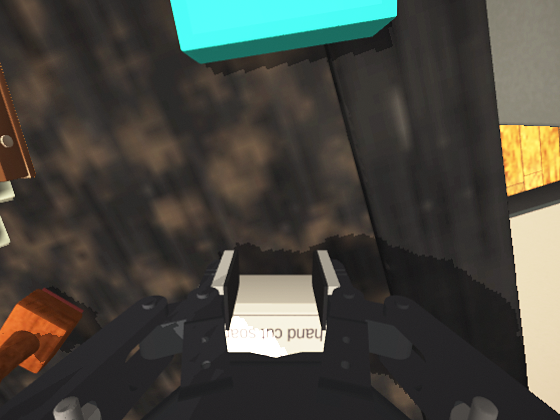

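The wrist view shows the carton's back edge right at the fingers (row about 277), with fingers hiding its ends. The finger points contaminate the fit, so I'll mask by colour and use the front edge in the side and scene views.

```bash
cat >> h.py <<'E'
def front(tag=None):
    from bench import read_state,get_image
    s=read_state();t=s["position"][:2]-M;tx=t@ex;print("tcp",tx.round(1),(t@ey).round(1),s["position"][2].round(1))
    for n in("side","scene"):
        d=get_image(n);P=cloud(d);q=P[...,:2]-M;X=q@ex;Y=q@ey;hsv=cv2.cvtColor(d["img"],cv2.COLOR_RGB2HSV)
        m=(P[...,2]>18)&(P[...,2]<34)&(X>tx+8)&(X<tx+90)&(abs(Y)<60)&(hsv[...,2]>110)&(hsv[...,1]<70)
        m=cv2.morphologyEx(m.astype(np.uint8),cv2.MORPH_OPEN,np.ones((2,2)))
        k,L,st,_=cv2.connectedComponentsWithStats(m)
        m=L==1+np.argmax(st[1:,4])
        x,y=X[m],Y[m];lo,hi=np.percentile(y,[1,99]);b=np.arange(lo+6,hi-6,6)
        f=np.array([x[(y>=a)&(y<a+6)].max() for a in b]);p=np.polyfit(b+3,f,1)
        print(n,m.sum(),"Y",lo.round(1),hi.round(1),"mid",((lo+hi)/2).round(1),"front X",f.max().round(1),np.median(f).round(1),"rear",x.min().round(1),"yaw",-np.degrees(np.arctan(p[0])).round(1))
        if tag: 
            u=np.argwhere(m).mean(0).astype(int);c=d["img"][max(0,u[0]-80):u[0]+80,max(0,u[1]-100):u[1]+100]
            cv2.imwrite(f"pics/{tag}_{n}.png",cv2.resize(c,None,fx=3,fy=3)[:,:,::-1])
E
python3 -c "
from h import *
front('f1')"
```

```text
tcp -259.2 4.6 8.4Traceback (most recent call last):
  File "<string>", line 3, in <module>
    front('f1')
    ~~~~~^^^^^^
  File "h.py", line 39, in front
    f=np.array([x[(y>=a)&(y<a+6)].max() for a in b]);p=np.polyfit(b+3,f,1)
                ~~~~~~~~~~~~~~~~~~~~~^^
    return umr_maximum(a, axis, None, out, keepdims, initial, where)
ValueError: zero-size array to reduction operation maximum which has no identity
```

Run:
```python
s=open('h.py').read()
s=s.replace("f=np.array([x[(y>=a)&(y<a+6)].max() for a in b])","b=np.array([a for a in b if ((y>=a)&(y<a+6)).any()]);f=np.array([x[(y>=a)&(y<a+6)].max() for a in b])")
open('h.py','w').write(s)
from h import *
front('f1')
```

```text
tcp -259.3 4.6 8.4Traceback (most recent call last):
  File "<stdin>", line 5, in <module>
  File "h.py", line 38, in front
    x,y=X[m],Y[m];lo,hi=np.percentile(y,[1,99]);b=np.arange(lo+6,hi-6,6)
                                                  ~~~~~~~~~^^^^^^^^^^^^^
ValueError: arange: cannot compute length
```

Run:
```python
from h import *
from bench import get_image
a=[]
for n,u,v in(("side",243,205),("scene",248,202)):
    d=get_image(n);np.savez(n+"1.npz",**d);a.append(cv2.resize(d["img"][v-70:v+70,u-65:u+65],None,fx=3,fy=3,interpolation=cv2.INTER_CUBIC))
cv2.imwrite("pics/c1.png",np.hstack(a)[:,:,::-1])
```

```text
(no output)
```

View pics/c1.png

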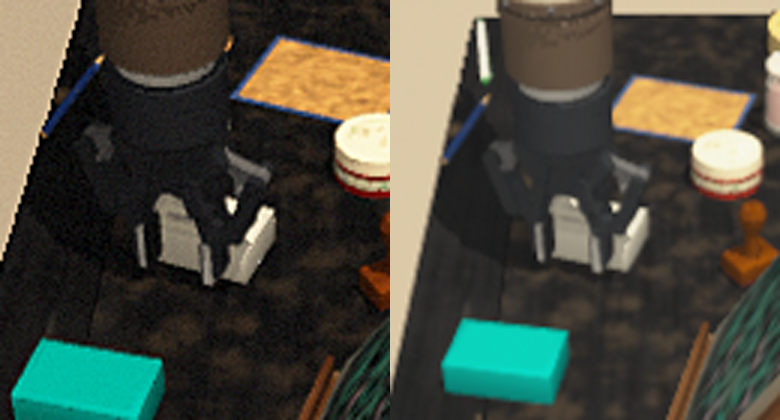

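```bash
sed -i 's/m=L==1+np.argmax(st\[1:,4\])/m=(L>0)\&(st[L,4]>15)\&(P[...,2]>18)\&(P[...,2]<34)/' h.py
python3 - <<'E'
from h import *
front()
d=np.load("side1.npz");P=cloud(d);q=P[...,:2]-M
hsv=cv2.cvtColor(d["img"],cv2.COLOR_RGB2HSV)
X=q@ex;Y=q@ey;m=(P[...,2]>8)&(P[...,2]<34)&(abs(X+225)<50)&(abs(Y)<60)&(hsv[...,2]>110)&(hsv[...,1]<70)
m2=m&(P[...,2]>24)&(Y<-20)
print(m.sum(),"right part: X",np.percentile(X[m2],[1,50,99]),"Y",np.percentile(Y[m2],[1,5,50,95]))
E
```

```text
tcp -259.5 4.6 8.4
side 221 Y -38.5 38.2 mid -0.1 front X -201.1 -228.4 rear -251.8 yaw 4.4
scene 180 Y -37.2 36.4 mid -0.4 front X -203.9 -221.6 rear -250.3 yaw -38.1
419 right part: X [-273.34354112 -229.80854077 -199.19318777] Y [-38.93020616 -38.24032724 -34.11759571 -26.35700572]
```

Request:
jog_arm --plan '[[40, [-0.05, 0, 0], [0, 0, 0]], [40, [-0.1, -0.005, 0], [0, 0, 0]], [40, [-0.15, -0.01, 0], [0, 0, 0]], [40, [-0.2, -0.015, 0], [0, 0, 0]], [40, [-0.25, -0.02, 0], [0, 0, 0]], [40, [-0.3, -0.025, 0], [0, 0, 0]], [40, [-0.35, -0.03, 0], [0, 0, 0]], [40, [-0.4, -0.035, 0], [0, 0, 0]], [40, [-0.45, -0.04, 0], [0, 0, 0]], [40, [-0.45, -0.04, 0], [0, 0, 0]]]'

```text
clock: 7.3
position: [530.4, 83.4, 8.4]
ee_rot: [-0.579, 0.815, -0.0, 0.0]
contact_force: [0.2, -1.1, -0.2]
gripper_width: 39.8
grasp_force: 0.0
```

Run:
```python
from h import *
from bench import get_image
front()
a=[]
for n,u,v in(("side",255,185),("scene",258,185)):
    d=get_image(n);np.savez(n+"2.npz",**d);a.append(cv2.resize(d["img"][v-70:v+70,u-65:u+65],None,fx=3,fy=3,interpolation=cv2.INTER_CUBIC))
cv2.imwrite("pics/c2.png",np.hstack(a)[:,:,::-1])
```

```text
tcp -213.8 0.5 8.4
side 213 Y -42.7 33.0 mid -4.9 front X -165.9 -185.5 rear -207.6 yaw -33.1
scene 190 Y -41.4 31.8 mid -4.8 front X -154.5 -172.3 rear -205.3 yaw -39.8
```

View pics/c2.png

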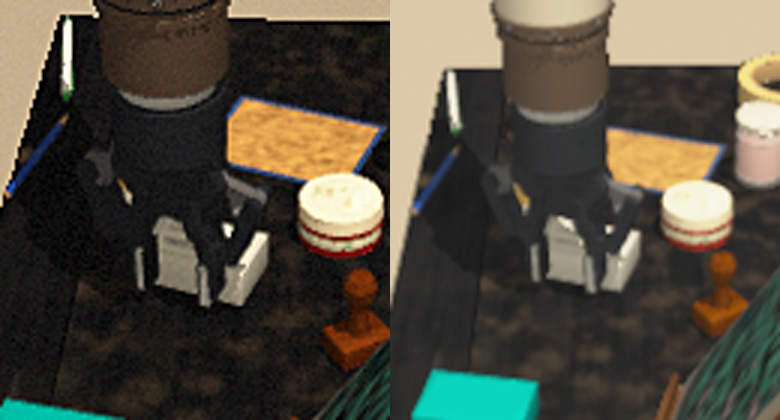

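Request:
jog_arm --plan '[[40, [-0.05, 0, 0], [0, 0, 0]], [40, [-0.1, 0, 0], [0, 0, 0]], [40, [-0.15, 0, 0], [0, 0, 0]], [40, [-0.2, 0, 0], [0, 0, 0]], [40, [-0.25, 0, 0], [0, 0, 0]], [40, [-0.3, 0, 0], [0, 0, 0]], [40, [-0.35, 0, 0], [0, 0, 0]], [40, [-0.4, 0, 0], [0, 0, 0]], [40, [-0.4, 0, 0], [0, 0, 0]]]'

```text
clock: 8.62
position: [543.5, 121.2, 8.3]
ee_rot: [-0.579, 0.815, -0.0, 0.001]
contact_force: [0.2, 0.3, 0.2]
gripper_width: 39.8
grasp_force: 0.0
```

Run:
```python
from h import *
from bench import *
print(read_state()["contact_force"],read_state()["wrist_torque"])
front()
```

```text
[0.23109311 0.30410577 0.16182234] [-0.03857129  0.0665917   0.00234852]
tcp -173.8 0.6 8.3
side 225 Y -42.9 34.0 mid -4.5 front X -119.6 -142.0 rear -168.7 yaw -38.4
scene 184 Y -41.9 33.2 mid -4.3 front X -111.4 -131.9 rear -164.4 yaw -39.8
```

Request:
jog_arm --plan '[[40, [-0.05, 0, 0], [0, 0, 0]], [40, [-0.1, 0, 0], [0, 0, 0]], [40, [-0.15, 0, 0], [0, 0, 0]], [40, [-0.2, 0, 0], [0, 0, 0]], [40, [-0.25, 0, 0], [0, 0, 0]], [40, [-0.3, 0, 0], [0, 0, 0]], [40, [-0.35, 0, 0], [0, 0, 0]], [40, [-0.4, 0, 0], [0, 0, 0]], [40, [-0.4, 0, 0], [0, 0, 0]]]'

```text
clock: 9.85
position: [556.7, 158.9, 8.4]
ee_rot: [-0.579, 0.815, -0.0, 0.0]
contact_force: [-0.2, -0.4, 0.0]
gripper_width: 39.9
grasp_force: 0.0
```

Run:
```python
from h import *
from bench import get_image
front()
a=[]
for n,u,v in(("side",270,170),("scene",270,170)):
    d=get_image(n);a.append(cv2.resize(d["img"][v-70:v+70,u-65:u+65],None,fx=3,fy=3,interpolation=cv2.INTER_CUBIC))
cv2.imwrite("pics/c3.png",np.hstack(a)[:,:,::-1])
```

```text
tcp -133.8 0.6 8.4
side 220 Y -43.6 33.7 mid -4.9 front X -79.1 -102.2 rear -128.1 yaw -34.6
scene 165 Y -49.9 31.6 mid -9.1 front X -76.0 -86.2 rear -124.7 yaw -18.0
```

View pics/c3.png

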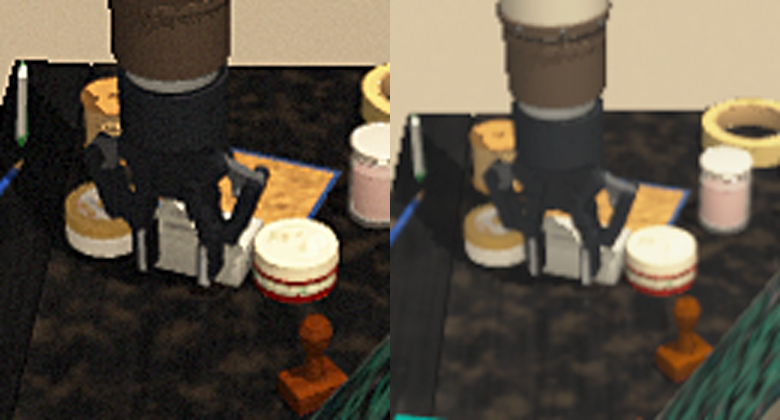

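The carton lies square between the pots with a gap on both sides and no force on the hand, so I push on.

Request:
jog_arm --plan '[[40, [-0.05, 0, 0], [0, 0, 0]], [40, [-0.1, 0, 0], [0, 0, 0]], [40, [-0.15, 0, 0], [0, 0, 0]], [40, [-0.2, 0, 0], [0, 0, 0]], [40, [-0.25, 0, 0], [0, 0, 0]], [40, [-0.3, 0, 0], [0, 0, 0]], [40, [-0.35, 0, 0], [0, 0, 0]], [40, [-0.4, 0, 0], [0, 0, 0]], [40, [-0.45, 0, 0], [0, 0, 0]], [40, [-0.5, 0, 0], [0, 0, 0]]]'

```text
clock: 11.3
position: [572.9, 205.8, 8.3]
ee_rot: [-0.579, 0.816, -0.0, -0.0]
contact_force: [-0.3, -1.7, 1.6]
gripper_width: 40.1
grasp_force: 0.7
```

Request:
jog_arm --plan '[[40, [-0.06, 0, 0], [0, 0, 0]], [40, [-0.12, 0, 0], [0, 0, 0]], [40, [-0.18, 0, 0], [0, 0, 0]], [40, [-0.24, 0, 0], [0, 0, 0]], [40, [-0.3, 0, 0], [0, 0, 0]], [40, [-0.36, 0, 0], [0, 0, 0]], [40, [-0.4, 0, 0], [0, 0, 0]], [40, [-0.43, 0, 0], [0, 0, 0]], [40, [-0.45, 0, 0], [0, 0, 0]], [40, [-0.45, 0, 0], [0, 0, 0]]]'

```text
clock: 12.55
position: [587.8, 248.3, 8.3]
ee_rot: [-0.579, 0.816, 0.0, 0.0]
contact_force: [-0.1, -0.5, 0.1]
gripper_width: 40.0
grasp_force: 0.2
```

Run:
```python
from h import *
front()
```

```text
tcp -39.2 0.8 8.3
side 188 Y -43.1 33.8 mid -4.7 front X 15.9 -8.0 rear -32.9 yaw -31.2
scene 143 Y -41.6 31.3 mid -5.2 front X 17.0 5.5 rear -45.3 yaw -39.2
```

Request:
jog_arm --plan '[[40, [0.03, 0, 0], [0, 0, 0]], [40, [0.08, 0, 0], [0, 0, 0]], [40, [0.08, 0, -0.2], [0, 0, 0]], [40, [0.08, 0, -0.6], [0, 0, 0]], [40, [0.08, 0, -1], [0, 0, 0]], [40, [0.08, 0, -1], [0, 0, 0]]]'

```text
clock: 13.4
position: [587.1, 241.4, 112.6]
ee_rot: [-0.579, 0.815, -0.0, 0.004]
contact_force: [-1.0, 0.0, -1.5]
gripper_width: 39.9
grasp_force: 0.0
```

Request:
jog_arm --plan '[[40, [0.3, 0, -0.5], [0, 0, 0]], [40, [0.6, 0, -1], [0, 0, 0]], [40, [0.9, 0, -1], [0, 0, 0]], [40, [0.9, 0, -1], [0, 0, 0]], [40, [0.9, 0, -1], [0, 0, 0]]]'

```text
clock: 14.02
position: [555.1, 155.4, 207.4]
ee_rot: [-0.579, 0.816, 0.0, -0.001]
contact_force: [-0.3, -0.3, 0.6]
gripper_width: 40.3
grasp_force: 0.0
```

Run:
```python
from h import *
from bench import get_image
s,d,P=wrist("w9")
for n,Q in(("wrist",P),("side",cloud(get_image("side"))),("scene",cloud(get_image("scene")))):
    k,r,z=box(Q,M,28,58);q=np.array(r[0])-M;print(n,k,(q@ex).round(1),(q@ey).round(1),np.round(r[1],1),(r[2]-70.7),z)
```

```text
wrist 2319 -3.2 -1.6 [53.6 82. ] -0.1328384399414091 27.030785385319174
side 464 -6.0 -2.2 [57.5 82.6] 1.1191604614257784 27.538424227543377
scene 296 -4.8 -1.3 [55.3 82.1] -1.7522460937500028 28.920072933281247
```

View pics/w9.png

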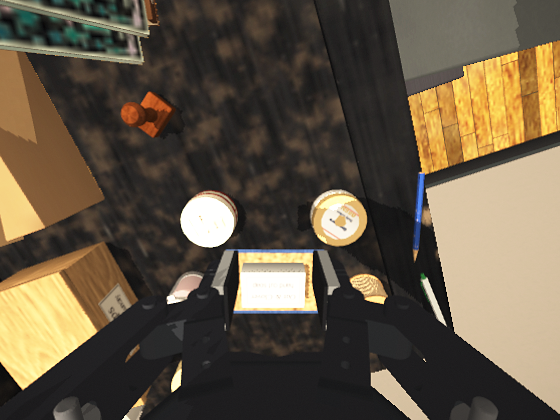

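The wrist view shows the carton square on the mat around (274,285). The pots at (209,219) and (338,217) stand where they were, and the hand is clear.

```bash
python3 -c "
from bench import *
print(job_done())"
```

```text
the job is handed in; nothing more can be done
None
```

I slid the grey carton between the pots onto the cork mat and handed the job in; by camera it lies about 3–6 mm from the mat's centre and within 2° of square, with the hand clear, though the hand-in returned no verdict.

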